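# Charge and build an anaerobic incubation stack

## Task

Build the incubation stack: take the lid off the stacking base and set it aside, hold the deep tray under the canister dispenser's chute and push the dispenser's paddle with the tray, so that every oxygen-absorber canister runs into it, then seat it on the base. Stack all the dish trays on it, in any order, and put the lid back on last, each with its four corner pins fully down in the sockets below; keep the dish trays level and leave the timer, tape and marker alone.

Things in the scene. Friction and masses are not known exactly. Their poses are not given: they have to be found in the camera images.
- base: stacking base, fixed: low grey frame 110 (x) x 100 (y) mm on a 126 x 116 mm flange, 20 mm high, open in the middle. Origin on the worktop under its centre, z up. Four square sockets, 12 mm wide, over 12 mm deep, open at the rim, centred at x = +-46, y = +-41 mm. A tray seated on it has its origin 20 mm above the base's and its axes along the base's (a half turn fits too)
- deep_tray: deep tray: white plastic, empty, 110 (x) x 100 (y) mm, 48 mm from underside to rim, walls 3 mm, 0.12 kg. Origin: centre of the floor's underside, z up. Below it 4 tapered pins (9 mm at root, 5 at tip, 10 long) at x = +-46, y = +-41 mm; 12 mm sockets in the rim above them. Tab handle at the -x end (x -55 to -93), starts towards the robot. Stands on its pins: origin 10 mm up
- deep_tray_grip (a point): point in the deep tray's tab to grip: x = -75, y = 0, z = 36 mm in the tray's frame. The tab is 12 mm thick (y), 24 mm high (z = 22 to 46 mm); axes as the tray's, the fingers close along y
- dish_tray_1: dish tray 1 (2 or 3 of 3 are present, None if absent): as the deep tray (same outline, pins, sockets, tab) but 34 mm from underside to rim, with dark vent slots and a closed petri dish fixed in it. Origin: centre of the floor's underside, z up. What is seated on it has its origin 34 mm above this one (on the deep tray: 48 mm). The pins have 1.5 mm play and find the sockets from 3 mm off
- dish_tray_2: dish tray 2 (2 or 3 of 3 are present, None if absent): as the deep tray (same outline, pins, sockets, tab) but 34 mm from underside to rim, with dark vent slots and a closed petri dish fixed in it. Origin: centre of the floor's underside, z up. What is seated on it has its origin 34 mm above this one (on the deep tray: 48 mm). The pins have 1.5 mm play and find the sockets from 3 mm off
- dish_tray_3: dish tray 3 (2 or 3 of 3 are present, None if absent): as the deep tray (same outline, pins, sockets, tab) but 34 mm from underside to rim, with dark vent slots and a closed petri dish fixed in it. Origin: centre of the floor's underside, z up. What is seated on it has its origin 34 mm above this one (on the deep tray: 48 mm). The pins have 1.5 mm play and find the sockets from 3 mm off
- dish_tray_1_grip (a point): point in the tab of dish_tray_1 to grip: x = -75, y = 0, z = 22 mm in its frame. The tab is 12 mm thick (y), 24 mm high (z = 8 to 32 mm); axes as the tray's, the fingers close along y
- dish_tray_2_grip (a point): point in the tab of dish_tray_2 to grip: x = -75, y = 0, z = 22 mm in its frame. The tab is 12 mm thick (y), 24 mm high (z = 8 to 32 mm); axes as the tray's, the fingers close along y
- dish_tray_3_grip (a point): point in the tab of dish_tray_3 to grip: x = -75, y = 0, z = 22 mm in its frame. The tab is 12 mm thick (y), 24 mm high (z = 8 to 32 mm); axes as the tray's, the fingers close along y
- lid: lid: white plate 110 (x) x 100 (y) x 5 mm with the same four corner pins below, no sockets; it starts seated on the base (origin 20 mm up) and stands on its pins on the worktop (10 mm); upright bar handle in the middle of its top, 54 mm long (x), 12 mm thick (y), from 5 to 37 mm above the underside. Origin: centre of the plate's underside, z up. 0.11 kg
- lid_grip (a point): point in the lid's bar handle to grip, in its middle, 27 mm above the plate's underside; axes as the lid's, the fingers close along y on 12 mm
- dispenser: canister dispenser, fixed: grey foot plate 110 x 110 mm, aluminium column, on top a steel chute 37 mm wide that slopes 25 deg down towards the robot (local -x); 0.26 m high. Origin on the worktop, 75 mm behind (local +x) the chute's lip; x points away from the mouth, z up. The space below the chute in front of the paddle is clear, and so is the worktop from there to the robot (room for the lid)
- chute_lip (a point): middle of the chute's lip, 179 mm above the worktop, over which the canisters drop, moving to local -x at up to about 0.6 m/s; axes as the dispenser's
- paddle_face (a point): fixed point on the front of the closed paddle, 145 mm above the worktop, 23 mm behind the lip (local +x); axes as the dispenser's. A tray whose far end wall pushes here towards local +x, its rim at this height and its middle line on the dispenser's, catches what drops from the lip
- paddle (a joint): angle of the gate paddle (rad): a grey plate 60 mm wide hanging from a pivot 30 mm above paddle_face to 38 mm below it, with a light spring (1.5 N to start, 4 N open). 0 = gate shut. Pushed to local +x it swings back and lowers the gate at the lip: clear from 0.45, stop at 0.7; pushed 30 mm below the pivot, 20 mm of travel gives 0.59. Springs shut when let go
- canister_1: oxygen-absorber canister 1 of five alike: white cylinder, 20 mm diameter, 26 mm long, 12 g, origin at its centre, axis along its y. They wait in a row in the chute behind the gate and roll out when it opens
- canister_2: oxygen-absorber canister 2 of five alike: white cylinder, 20 mm diameter, 26 mm long, 12 g, origin at its centre, axis along its y. They wait in a row in the chute behind the gate and roll out when it opens
- canister_3: oxygen-absorber canister 3 of five alike: white cylinder, 20 mm diameter, 26 mm long, 12 g, origin at its centre, axis along its y. They wait in a row in the chute behind the gate and roll out when it opens
- canister_4: oxygen-absorber canister 4 of five alike: white cylinder, 20 mm diameter, 26 mm long, 12 g, origin at its centre, axis along its y. They wait in a row in the chute behind the gate and roll out when it opens
- canister_5: oxygen-absorber canister 5 of five alike: white cylinder, 20 mm diameter, 26 mm long, 12 g, origin at its centre, axis along its y. They wait in a row in the chute behind the gate and roll out when it opens
- timer: bystander: white laboratory timer 64 x 62 x 20 mm, origin at the centre of its underside
- tape: bystander: roll of tape lying flat, 67 mm diameter, 19 mm high, origin at the centre of its underside
- marker: bystander: felt marker 131 x 11 x 12 mm lying along its x, origin at the centre of its underside

How it is judged:
By the outcome, as a careful person would: the job done as asked, in the order asked, and still so for the second after the job is handed in, with the robot touching nothing.
Of dish_tray_1, dish_tray_2, dish_tray_3 only 2 to 3 are there at a start; the rules pass over those that are not, and their reading is None.
At some moment in a run one of dish_tray_1, dish_tray_2, dish_tray_3 may be knocked a few centimetres aside while the robot is not near it.
It also fails if it takes over 210 s, if anything falls off the work surface, if the arm or the gripper's body presses on something with over 40 N, if the wrist force passes 120 N, or if a joint passes its speed limit or range.

## Robot

A 6-joint arm with a two-finger parallel gripper is mounted at the origin on a cart in front of the work surface, level with it; the furniture and walls round the work are solid. World frame = base frame: x ahead of the robot, y to its left, z up, the work surface at z = 0. Lengths are in m, angles in degrees, forces in N, time in s.
With the tool pointing down it reaches from about 0.25 to 0.725 m from the base axis. Payload 4 kg.
Tool frame: the origin (TCP) lies at the very end of the fingers, on their centre line; the grasp point (between the pads) lies 19 mm behind it; z points along the fingers, y is the line along which they close (so a half turn about z gives the same grasp; the last joint's range is limited). The gripper opens to 85 mm and grips with 20 to 120 N. Pads are 22 mm wide; open, the fingers measure 114 mm over their backs; the gripper's body (76 mm by 85 mm) begins 54 mm behind the grasp point. The pads swing forward as they close: fully open they stand 13 mm farther back than shut.
Start: joints at [76.089, 13.785, 0.286, 76.501, 0, 90], TCP at [0.12, 0.485, 0.231] pointing down, gripper open.
Joint ranges: [-155.79, 155.79], [-60.16, 107.12], [-62.33, 73.08], [-114, 123.19], [-81.49, 82.49], [-180, 180]. Speed limits (degrees/s): [159.86, 159.86, 180, 180, 180, 180].

## Interface

Orientations are given as a 3x3 rotation matrix whose columns are the frame's x, y, z axes.
In Python, from station import bot gives the robot as it stands. The module is installed in compiled form; this text tells all that it offers.
- The arm moves only by the shell command python3 -m inch 'ROWS' [FORCE]. ROWS is JSON, a list of rows, each a list of 5 numbers: the shift along the world's x, y, z in mm, then the turn about the world's z in degrees, then the closure, from 0 (fully open) to 1 (shut). In form: [[x, y, z, twist, hand], ...]. A call has 1 to 20 rows; each row shifts and turns the commanded pose from where the row before left it; what a row does not reach is not made up. A row lasts 1/12 s, in which the tool goes at most 41.7 mm and 7.16 degrees, less where a joint would pass 70% of its speed; a pose out of reach is approached as far as the arm can. A call is refused whole if a number of a shift passes 41.7 or a number of a turn 7.16, either way. A call with a gripper value outside its range is refused whole. The fingers move at their own pace and stop on an object; FORCE is the grip in N (left out, the last holds). Time passes only in rows, so rows that do not move let the fingers close. It gives the time, the measured TCP pose, the force, the opening and the grip force at its end, in the units of the state.
- bot.sense(): the state, without advancing time (a new reading comes with each control period).
- bot.snapshot(name): name is "side" or "top" or "wrist"; returns a dict with "image" (384x512x3 uint8, red, green, blue), "depth" (384x512 float32, m along the optical axis (not along the pixel's ray), 0 where there is no reading), "camera_matrix" (3x3 intrinsics, pixels), "dist_coeffs" ([k1, k2, p1, p2, k3] as OpenCV has them; the pictures are not rectified), "R" (3x3) and "t" (3): a world point X has camera coordinates R X + t; the wrist camera has in their place "T_tool_cam" (4x4, takes a point from camera to tool coordinates, whose origin is the TCP and whose axes are the flange's). Camera axes: x right, y down, z forward; pixel columns grow to the right and rows downward; lengths in m; the calibration is good to about 2 mm. A picture is of the moment at which its call begins: read the wrist's pose just before it.
- bot.finish_job(): hands the job in; it is judged then, once.
The state is a dict: "time_s": time; "q": joint angles; "qd": joint speeds; "joint_torque": joint torques, N m; "tool_pos": TCP position; "eef_rot": TCP orientation; "contact_force": force on the tool from outside, world axes, zero at the start; "moment": the same for the moment, N m; "grip_width": finger opening in m; "gripper_force": force on a finger pad.
Only numpy, scipy, OpenCV 4.12 (cv2) and the standard library are available. Lean on these libraries where they do the work, as an engineer would, in place of code of your own. Each camera call takes 0.05 s, during which the arm holds its last target. There are 200 camera calls.

## Working session

There is one attempt and no reset: what is moved stays moved. The work goes in short steps, Python scripts to look and compute and a shell command to move; the robot and the scene stay as the last step left them, time stands still between calls to the robot, and variables do not carry over. Pictures are saved under pics/ and viewed, at most 17 in all, crops included, and the job is handed in when it is done.

```bash
mkdir -p pics
cat > h.py <<'E'
import numpy as np, cv2, sys
from station import bot
def snap(n,f):
    s=bot.sense(); d=bot.snapshot(n)
    if n=='wrist':
        T=np.eye(4);T[:3,:3]=s['eef_rot'];T[:3,3]=s['tool_pos'];M=T@np.array(d['T_tool_cam'])
        d['R']=M[:3,:3].T; d['t']=-M[:3,:3].T@M[:3,3]
    np.savez('pics/'+f+'.npz',**{k:np.array(v) for k,v in d.items()})
    cv2.imwrite('pics/'+f+'.png',cv2.resize(d['image'][:,:,::-1],(800,600)))
    return d
def load(f): return np.load('pics/'+f+'.npz')
def ray(d,u,v):
    K=np.array(d['camera_matrix']);p=cv2.undistortPoints(np.array([[[u,v]]],float),K,np.array(d['dist_coeffs']))[0,0]
    R=np.array(d['R']);t=np.array(d['t']).ravel()
    return -R.T@t, R.T@np.array([p[0],p[1],1])
def atz(d,u,v,z):
    c,r=ray(d,u,v);return c+r*(z-c[2])/r[2]
def dep(d,u,v):
    c,r=ray(d,u,v);return c+r*d['depth'][int(round(v)),int(round(u))]
def cloud(d):
    K=np.array(d['camera_matrix']);v,u=np.mgrid[:384,:512]
    p=cv2.undistortPoints(np.stack([u.ravel(),v.ravel()],1).astype(float)[:,None],K,np.array(d['dist_coeffs']))[:,0]
    z=d['depth'].ravel();c=np.c_[p*z[:,None],z]
    R=np.array(d['R']);t=np.array(d['t']).ravel()
    X=(c-t)@R; X[z==0]=np.nan
    return X.reshape(384,512,3)
E
python3 - <<'E'
from h import *
for n in('top','side'): 
    d=snap(n,n+'0');c=-d['R'].T@d['t'];print(n,c,d['R'][2])
s=bot.sense();print(s['tool_pos'],s['eef_rot'],s['contact_force'],s['grip_width'])
E
```

```text
top [ 0.43362799 -0.06283361  1.7128518 ] [ 0.04680009  0.01428227 -0.99880217]
side [0.25708776 0.86290334 0.74177934] [ 0.22912806 -0.81898538 -0.52608296]
[0.12005573 0.4847767  0.23050518] [[-9.70673065e-01  2.40402946e-01 -4.73093483e-04]
 [ 2.40403411e-01  9.70671340e-01 -1.83046080e-03]
 [ 1.91701154e-05 -1.89051228e-03 -9.99998213e-01]] [ 0.06133815 -0.17880601 -0.12513982] 0.08584541840846592
```

View pics/top0.png

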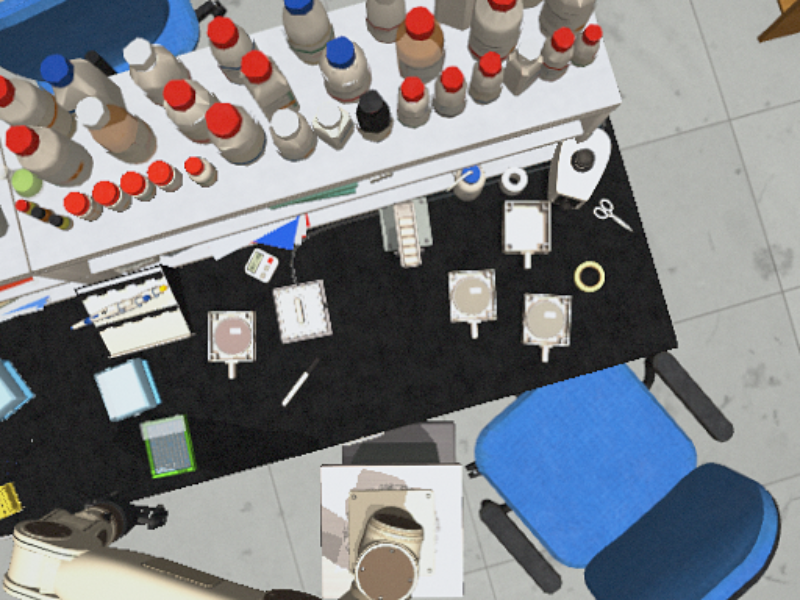

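View pics/side0.png

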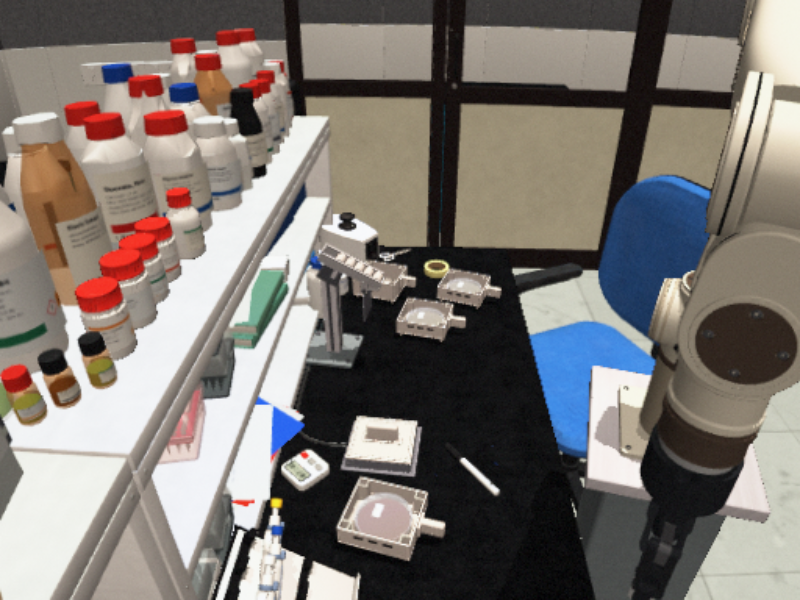

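The top view (in 800x600 pixels) shows the lid on the base at (303,312) and the deep tray at (527,227). Three dish trays are at (472,296), (546,320) and (232,337), with the dispenser's chute lip near (411,263). The marker is at (298,385), the timer at (262,265) and the tape at (590,276).

```bash
cat >> h.py <<'E'
def fit(d,cx,cy,zlo,zhi,r=0.075,tab=True):
    X=cloud(d).reshape(-1,3)
    m=(abs(X[:,0]-cx)<r+.04)&(abs(X[:,1]-cy)<r+.04)&(X[:,2]>zlo)&(X[:,2]<zhi)
    P=X[m]; G=np.zeros((300,300),np.uint8)
    ij=np.round((P[:,:2]-[cx,cy])*1000+150).astype(int);ok=((ij>=0)&(ij<300)).all(1);ij=ij[ok]
    G[ij[:,0],ij[:,1]]=255
    G=cv2.morphologyEx(G,cv2.MORPH_CLOSE,np.ones((7,7)))
    cs,_=cv2.findContours(G,cv2.RETR_EXTERNAL,cv2.CHAIN_APPROX_NONE);c=max(cs,key=cv2.contourArea)
    F=np.zeros_like(G);cv2.drawContours(F,[c],-1,255,-1)
    O=cv2.morphologyEx(F,cv2.MORPH_OPEN,np.ones((31,31)))
    pts=np.argwhere(O).astype(np.float32);(a,b),(w,h),an=cv2.minAreaRect(pts)
    cen=np.array([a,b])-150
    t=np.argwhere((F>0)&(O==0));td=t-150-cen if len(t) else np.zeros((1,2));td=td[np.linalg.norm(td,axis=1)>62] if len(t) else td
    ta=np.degrees(np.arctan2(-td[:,1].mean(),-td[:,0].mean())) if len(td) else None
    return cen/1000+[cx,cy],(w,h,an),ta,np.nanpercentile(P[:,2],[5,50,95])
E
python3 - <<'E'
from h import *
d=load('top0');s=.64
for n,(u,v),zl in(('lid',(303,312),.012),('deep',(527,227),.03),('d1',(472,296),.025),('d2',(546,320),.025),('d3',(232,337),.025)):
    p=atz(d,u*s,v*s,.03);f=fit(d,p[0],p[1],zl,.09);print(n,np.round(f[0],4),np.round(f[1],1),f[2],np.round(f[3],3))
for n,(u,v) in dict(marker1=(285,404),marker2=(316,362),timer=(262,265),tape=(590,276),lip=(411,263),dfoot1=(385,245),dfoot2=(430,243),shelf=(330,235)).items():
    print(n,np.round(dep(d,u*s,v*s),3),np.round(atz(d,u*s,v*s,0),3))
X=cloud(d).reshape(-1,3)
m=(X[:,2]>.16)&(X[:,2]<.27)&(abs(X[:,1]+.07)<.06)&(X[:,0]<.6)&(X[:,0]>.3)
P=X[m];print(len(P),P.min(0),P.max(0));print(cv2.minAreaRect((P[:,:2]*1000).astype(np.float32)))
cv2.imwrite('pics/disp.png',cv2.resize(d['image'][115:215,220:360,::-1],(800,570),interpolation=cv2.INTER_CUBIC))
E
```

```text
lid [0.5008 0.1931] [109.8 103.2   9.5] -61.89558845718607 [0.015 0.025 0.048]
deep [ 0.5284 -0.4639] [0. 0. 0.] -130.68524133581784 [0.035 0.052 0.077]
d1 [ 0.5374 -0.187 ] [96. 89. 90.] 9.911659099739547 [0.026 0.032 0.051]
d2 [ 0.4731 -0.346 ] [85. 76. 90.] 137.26030071510695 [0.026 0.032 0.047]
d3 [0.4376 0.3498] [100.  91.  90.] -25.782196050173038 [0.026 0.031 0.048]
marker1 [0.29  0.235 0.006] [0.289 0.236 0.   ]
marker2 [0.384 0.163 0.011] [0.383 0.165 0.   ]
timer [0.604 0.283 0.018] [0.605 0.286 0.   ]
tape [ 0.569 -0.459 -0.001] [ 0.569 -0.459  0.   ]
lip [ 0.585 -0.054  0.196] [ 0.604 -0.053  0.   ]
dfoot1 [0.646 0.005 0.003] [0.646 0.005 0.   ]
dfoot2 [ 0.647 -0.097  0.018] [ 0.649 -0.097  0.   ]
shelf [ 0.672  0.131 -0.003] [0.671 0.13  0.   ]
75 [ 0.58054992 -0.07328344  0.18236203] [ 0.59924591 -0.03545488  0.20921135]
((589.8690795898438, -54.350284576416016), (18.287555694580078, 38.02499008178711), 1.0387557744979858)
```

View pics/disp.png

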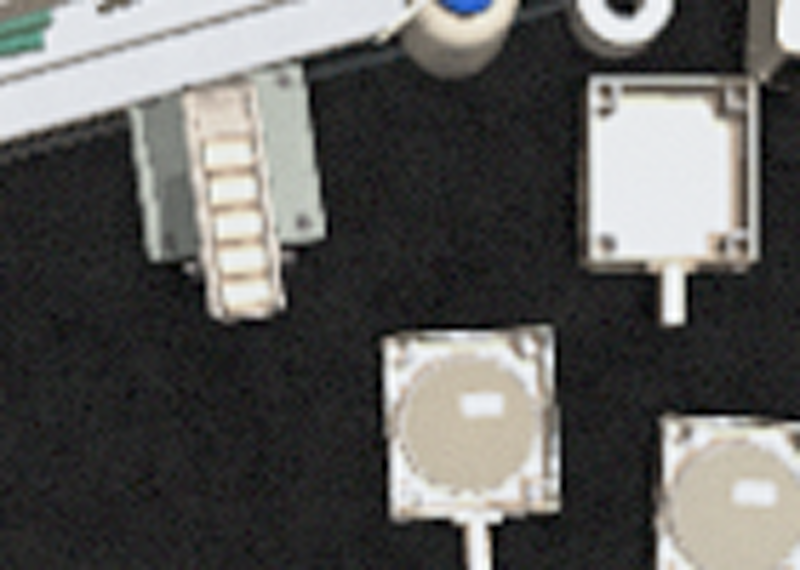

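The crop (5.71x, offset (220,115)) shows the chute lip's middle at (247,315). The deep tray's rim corners are near (588,75), (760,80) and (752,265), with its tab pointing down, towards the robot. Top depth is noisy, so I'll refine with the wrist camera from close by. First I move over the lid.

```bash
python3 -m inch '[[31,-25,4,2,0],[31,-25,4,2,0],[31,-25,4,2,0],[31,-25,4,2,0],[31,-25,4,2,0],[31,-25,4,2,0],[31,-25,4,2,0],[31,-25,4,2,0],[31,-25,4,2,0],[31,-25,4,2,0],[31,-25,4,2,0],[0,0,0,1.5,0],[0,0,0,0,0],[0,0,0,0,0]]' 40
python3 - <<'E'
from h import *
d=snap('wrist','w1');print(np.round(d['T_tool_cam'],3),bot.sense()['q'])
# dispenser
t=load('top0');g=lambda u,v,z:np.round(atz(t,220+u/5.714,115+v/5.714,z),4)
print('lip',g(247,315,.179),'foot',g(150,258,.01),g(325,238,.01),g(130,105,.01),g(302,70,.01),'chute',g(222,90,.26))
print('deep',g(588,75,.058),g(760,80,.058),g(752,265,.058),g(582,265,.058),g(673,322,.056))
E
```

```text
time_s: 1.27
tool_pos: [0.4609, 0.2099, 0.2746]
eef_rot: [[-0.986, -0.165, -0.002], [-0.165, 0.986, -0.0], [0.002, -0.0, -1.0]]
contact_force: [0.1, 0.1, -0.2]
grip_width: 0.0852
gripper_force: 0.0
[[ 0.    -0.954 -0.299  0.077]
 [ 1.     0.    -0.001 -0.   ]
 [ 0.001 -0.299  0.954 -0.143]
 [ 0.     0.     0.     1.   ]] [2.45521647e+01 1.37781698e+01 6.72467247e+00 8.30299027e+01
 1.75830700e-02 1.49782079e+01]
lip [ 0.5809 -0.0549  0.179 ] foot [0.6334 0.0054 0.01  ] [ 0.6441 -0.1028  0.01  ] [0.7289 0.0166 0.01  ] [ 0.749  -0.0903  0.01  ] chute [ 0.6927 -0.0438  0.26  ]
deep [ 0.7345 -0.2616  0.058 ] [ 0.7301 -0.3653  0.058 ] [ 0.6181 -0.3576  0.058 ] [ 0.6196 -0.2555  0.058 ] [ 0.5847 -0.3096  0.056 ]
```

View pics/w1.png

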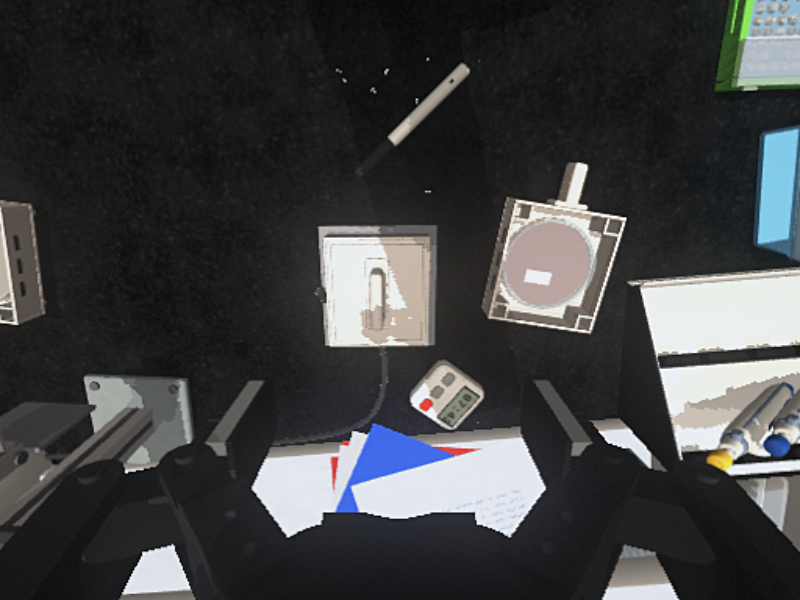

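In the 800x600 wrist view the lid's bar runs from (377,265) to (376,330) and its plate corners are near (325,237), (433,238), (433,346) and (328,346). It is roughly square to the tool. Dish tray 3 has rim corners (513,199), (627,217), (590,332), (487,318) and its tab end at (577,165).

Run:
```python
from h import *
d=load('w1');s=.64
g=lambda u,v,z:np.round(atz(d,u*s,v*s,z),4)
print('handle',g(377,267,.055),g(377,330,.045))
c=[g(*p,.025) for p in((325,237),(433,238),(435,346),(328,346))];print('plate',c,np.mean(c,0))
print('flange',g(319,227,.005),g(438,227,.005),g(436,346,.02))
c=[g(*p,.044) for p in((513,199),(627,217),(590,332),(487,318))];print('d3',c,np.mean(c,0))
print('foot',g(83,377,.01),g(187,380,.01),g(192,440,.01))
cv2.imwrite('pics/w1c.png',cv2.resize(d['image'][130:240,190:410,::-1],(800,400),interpolation=cv2.INTER_CUBIC))
X=cloud(d); print([np.round(X[int(v*s),int(u*s)],3) for u,v in((377,300),(350,300),(415,300),(100,400),(460,250))])
```

```text
handle [0.4666 0.1915 0.055 ] [0.5287 0.2004 0.045 ]
plate [array([0.4532, 0.1391, 0.025 ]), array([0.4375, 0.2382, 0.025 ]), array([0.5437, 0.2607, 0.025 ]), array([0.5615, 0.1546, 0.025 ])] [0.498975 0.19815  0.025   ]
flange [0.4479 0.1293 0.005 ] [0.4289 0.243  0.005 ] [0.5455 0.2625 0.02  ]
d3 [array([0.3906, 0.2978, 0.044 ]), array([0.3889, 0.3997, 0.044 ]), array([0.4977, 0.3998, 0.044 ]), array([0.5001, 0.3003, 0.044 ])] [0.444325 0.3494   0.044   ]
foot [ 0.6478 -0.1027  0.01  ] [0.6327 0.008  0.01  ] [0.7077 0.0149 0.01  ]
[array([0.496, 0.196, 0.058]), array([0.51 , 0.17 , 0.026]), array([0.5  , 0.231, 0.025]), array([ 0.672, -0.084,  0.012]), array([0.448, 0.269, 0.   ])]
```

View pics/w1c.png

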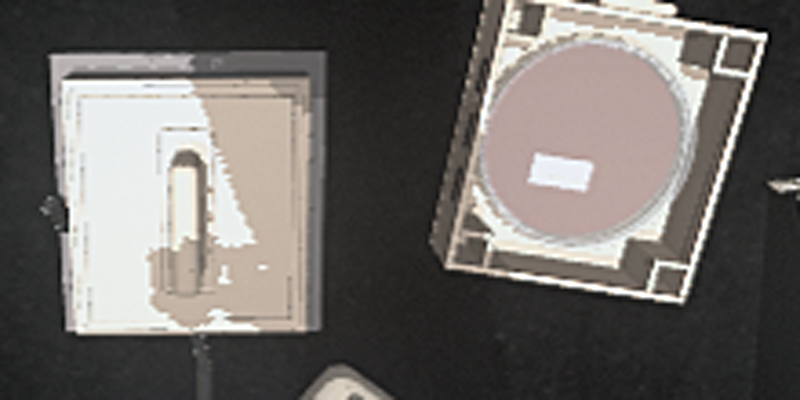

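The bar is clear in the crop, with the plate squared to it.

Run:
```python
from h import *
d=load('w1');X=cloud(d).reshape(-1,3);I=d['image'].reshape(-1,3)
n=lambda a,b,r:(abs(X[:,0]-a)<r)&(abs(X[:,1]-b)<r)
m=n(.498,.196,.045)&(X[:,2]>.052);P=X[m];print(len(P),P.mean(0),P.min(0),P.max(0),cv2.minAreaRect((P[:,:2]*1000).astype(np.float32)))
m=n(.498,.196,.09)&(X[:,2]>.021)&(X[:,2]<.03);P=X[m];print(len(P),cv2.minAreaRect((P[:,:2]*1000).astype(np.float32)))
m=n(.444,.349,.09)&(X[:,2]>.036)&(X[:,2]<.05);P=X[m];print(len(P),cv2.minAreaRect((P[:,:2]*1000).astype(np.float32)))
m=n(.66,-.05,.14)&(X[:,2]>.004)&(X[:,2]<.02);P=X[m];print(len(P),cv2.minAreaRect((P[:,:2]*1000).astype(np.float32)),P[:,2].mean())
```

```text
5696 [0.46475629 0.16512514 0.31578414] [0.45300148 0.15100107 0.0526643 ] [0.52490072 0.203659   0.36817539] ((489.0879211425781, 176.94761657714844), (72.66187286376953, 51.403106689453125), 1.8015737533569336)
4348 ((520.7920532226562, 200.3021240234375), (168.77877807617188, 117.51213073730469), 18.966346740722656)
1502 ((426.9852294921875, 349.1680603027344), (145.8619842529297, 100.92279815673828), 0.40156951546669006)
2925 ((638.308349609375, -87.9898681640625), (249.95223999023438, 191.39129638671875), 9.854644775390625) 0.012812314825257938
```

```bash
python3 -m inch '[[18,-6.5,-10,0,0],[19,-7,-30,0,0],[0,0,-30,0,0],[0,0,-35,0,0],[0,0,-35,0,0.3],[0,0,-35,0,0.4],[0,0,-30,0,0.4],[0,0,-20,0,0.4],[0,0,-18,0,0.4],[0,0,0,0,0.4],[0,0,0,0,0.7],[0,0,0,0,1],[0,0,0,0,1],[0,0,0,0,1],[0,0,0,0,1],[0,0,0,0,1],[0,0,0,0,1]]' 40
```

```text
time_s: 2.73
tool_pos: [0.4996, 0.1975, 0.0342]
eef_rot: [[-0.986, -0.167, 0.003], [-0.167, 0.986, 0.002], [-0.004, 0.001, -1.0]]
contact_force: [-0.4, 0.7, 7.1]
grip_width: 0.0111
gripper_force: 40.7
```

```bash
python3 -m inch '[[0,0,8,0,1],[0,0,15,0,1],[0,0,25,0,1],[0,0,30,0,1],[-5,-15,15,0,1],[-13,-22,0,-2,1],[-18,-30,0,-2,1],[-20,-32,0,-2,1],[-20,-32,0,-2,1],[-20,-32,0,-1.5,1],[-20,-30,0,0,1],[-14,-18,0,0,1],[-5,-7,-10,0,1],[0,0,-25,0,1],[0,0,-25,0,1],[0,0,-20,0,1],[0,0,-12,0,1],[0,0,-6,0,1],[0,0,-4,0,1],[0,0,0,0,1]]' 40
python3 - <<'E'
from h import *
snap('top','t2')
E
```

```text
time_s: 4.4
tool_pos: [0.3623, -0.0212, 0.0241]
eef_rot: [[-1.0, -0.001, -0.002], [-0.001, 1.0, -0.0], [0.002, -0.0, -1.0]]
contact_force: [-4.5, -0.2, 6.4]
grip_width: 0.0111
gripper_force: 40.8
```

```bash
python3 -m inch '[[0,0,0,0,0.5],[0,0,0,0,0.3],[0,0,0,0,0],[0,0,0,0,0],[0,0,20,0,0],[0,0,35,0,0],[0,-10,38,0,0],[10,-25,38,0,0],[15,-30,38,0,0],[20,-32,35,0,0],[20,-33,30,0,0],[20,-33,20,0,0],[20,-33,10,0,0],[20,-33,0,0,0],[13,-31,0,0,0],[0,0,0,0,0],[0,0,0,0,0],[0,0,0,0,0]]' 40
python3 - <<'E'
from h import *
d=snap('wrist','w2')
X=cloud(d).reshape(-1,3)
for a,b,z0,z1 in((.676,-.31,.05,.066),(.537,-.187,.036,.05),(.473,-.346,.036,.05),(.36,-.02,.008,.02)):
    m=(abs(X[:,0]-a)<.12)&(abs(X[:,1]-b)<.075)&(X[:,2]>z0)&(X[:,2]<z1);P=X[m]
    if len(P)>5:print(len(P),P.min(0),P.max(0),cv2.minAreaRect((P[:,:2]*1000).astype(np.float32)))
E
```

```text
time_s: 5.95
tool_pos: [0.4894, -0.2605, 0.264]
eef_rot: [[-1.0, -0.001, -0.001], [-0.001, 1.0, 0.001], [0.001, 0.001, -1.0]]
contact_force: [0.5, 0.4, 0.3]
grip_width: 0.0855
gripper_force: 0.0
1481 [ 0.58353259 -0.38499564  0.05000126] [ 0.77523597 -0.26047875  0.0656717 ] ((679.8554077148438, -322.7339782714844), (121.78353881835938, 193.56787109375), 88.16819763183594)
1452 [ 0.43375798 -0.26198933  0.0360143 ] [ 0.62431483 -0.13734796  0.04915791] ((534.0333251953125, -190.09024047851562), (116.5954818725586, 198.96188354492188), 81.71511840820312)
1582 [ 0.37877743 -0.40581034  0.03601952] [ 0.59187737 -0.29861272  0.0493503 ] ((484.4776916503906, -352.6693420410156), (104.50749206542969, 211.93898010253906), 88.38542175292969)
5794 [ 0.30609444 -0.07258171  0.00977099] [0.41603543 0.02844006 0.01997895] ((361.06939697265625, -22.089839935302734), (100.81935119628906, 110.1583251953125), 89.866455078125)
```

View pics/w2.png

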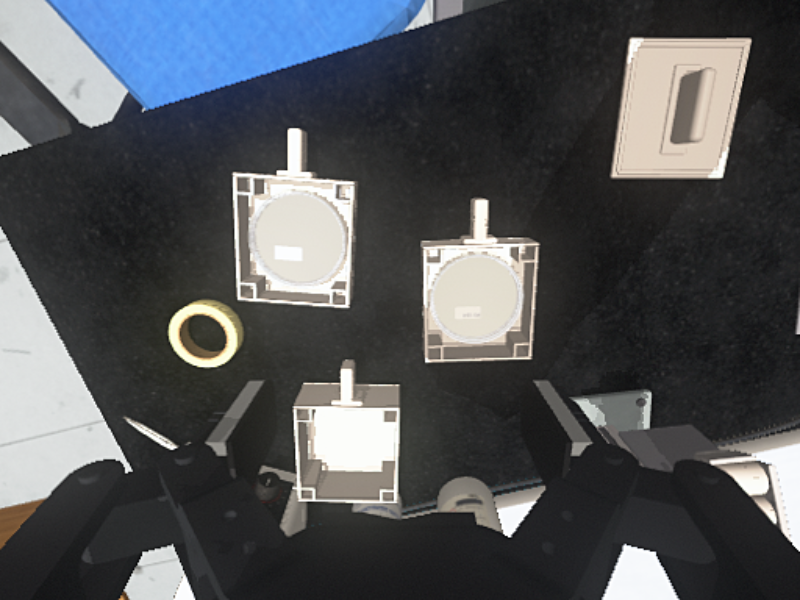

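The deep tray's rim corners are at (294,384), (400,384), (398,502) and (298,501), with its tab at (348,365-400). The two dish trays have corners (422,242)-(533,360) and (233,173)-(351,308). The lid stands flat at top right.

```bash
cat >> h.py <<'E'
def pose(d,c,z,s=.64):
    # corners: near-left..., order: (-x,+y),(-x,-y),(+x,-y),(+x,+y) of tray
    w=np.array([atz(d,u*s,v*s,z)[:2] for u,v in c]);M=np.array([[-55,50],[-55,-50],[55,-50],[55,50]])/1000
    A=w-w.mean(0);H=M.T@A;y=np.arctan2(H[0,1]-H[1,0],H[0,0]+H[1,1]);c_,s_=np.cos(y),np.sin(y)
    r=A-M@np.array([[c_,s_],[-s_,c_]]);cen=w.mean(0);e=np.array([c_,s_])
    print('centre',np.round(cen,4),'yaw',round(np.degrees(y),2),'resid mm',np.round(r*1000,1).tolist(),'grip',np.round(cen-.075*e,4))
    return cen,y
E
python3 - <<'E'
from h import *
d=load('w2')
def f(n,c,z,tab,zt):
    print(n);c=[c[1],c[0],c[3],c[2]];pose(d,c,z);print(np.round(atz(d,tab[0]*.64,tab[1]*.64,zt),4))
f('deep',[(294,384),(400,384),(398,502),(298,501)],.058,(348,361),.056)
f('d1',[(422,242),(539,242),(533,360),(425,362)],.044,(480,199),.042)
f('d2',[(233,173),(357,181),(351,308),(237,300)],.044,(297,128),.042)
d=load('w1');print('d3');pose(d,[(627,217),(513,199),(487,318),(590,332)],.044)
print('lid');pose(d,[(433,238),(325,237),(328,346),(435,346)],.025)
E
```

```text
deep
centre [ 0.6655 -0.3097] yaw -1.04 resid mm [[-12.5, -0.3], [-10.5, 2.0], [11.9, -1.6], [11.1, -0.0]] grip [ 0.5905 -0.3084]
[ 0.5768 -0.3064  0.056 ]
d1
centre [ 0.5262 -0.1874] yaw 1.76 resid mm [[0.3, -0.5], [-2.6, -1.4], [0.6, 0.1], [1.6, 1.7]] grip [ 0.4512 -0.1897]
[ 0.4342 -0.1922  0.042 ]
d2
centre [ 0.4714 -0.3503] yaw -4.21 resid mm [[-0.5, 1.4], [0.5, -0.8], [-0.0, -1.6], [0.0, 1.0]] grip [ 0.3966 -0.3448]
[ 0.3789 -0.3423  0.042 ]
d3
centre [0.4443 0.3494] yaw 0.9 resid mm [[0.4, 1.2], [0.5, -0.7], [0.0, 0.0], [-0.9, -0.5]] grip [0.3693 0.3482]
lid
centre [0.499  0.1981] yaw 9.68 resid mm [[1.2, 0.0], [-0.0, -0.5], [-0.1, -3.5], [-1.1, 4.0]] grip [0.425  0.1855]
```

```bash
python3 -m inch '[[20,-9,0,-1,0.3],[25,-11,-10,0,0.4],[30,-14,-20,0,0.4],[25,-12,-30,0,0.4],[5.5,-1.5,-35,0,0.4],[0,0,-35,0,0.4],[0,0,-35,0,0.4],[0,0,-35,0,0.4],[0,0,-22,0,0.4],[0,0,-14,0,0.4],[0,0,0,0,0.4],[0,0,0,0,0.4],[0,0,0,0,0.8],[0,0,0,0,1],[0,0,0,0,1],[0,0,0,0,1],[0,0,0,0,1],[0,0,0,0,1]]' 80
```

```text
time_s: 7.5
tool_pos: [0.5966, -0.3089, 0.0308]
eef_rot: [[-1.0, 0.016, 0.003], [0.016, 1.0, -0.001], [-0.003, -0.001, -1.0]]
contact_force: [-1.4, 0.9, 7.1]
grip_width: 0.011
gripper_force: 79.5
```

```bash
python3 -m inch '[[0,0,5,0,1],[0,0,12,0,1],[0,0,20,0,1],[0,0,25,0,1],[-12,0,20,0,1],[-22,0,5,0,1],[-28,12,0,1,1],[-30,18,0,1,1],[-28,24,0,1,1],[-20,28,0,1,1],[-10,30,0,1,1],[-5,30,0,1,1],[-5,30,0,1,1],[0,28,0,0,1],[0,22,0,0,1],[0,14,0,0,1],[0,4,0,0,1],[0,0,0,0,1],[0,0,0,0,1]]' 80
python3 - <<'E'
from h import *
d=snap('top','t3');cv2.imwrite('pics/t3c.png',cv2.resize(d['image'][115:215,200:340,::-1],(800,570),interpolation=cv2.INTER_CUBIC))
snap('wrist','w3')
E
```

```text
time_s: 9.08
tool_pos: [0.4356, -0.0688, 0.116]
eef_rot: [[-0.994, -0.106, 0.0], [-0.106, 0.994, -0.001], [-0.0, -0.001, -1.0]]
contact_force: [0.6, -0.5, -0.3]
grip_width: 0.0106
gripper_force: 78.6
```

View pics/t3c.png

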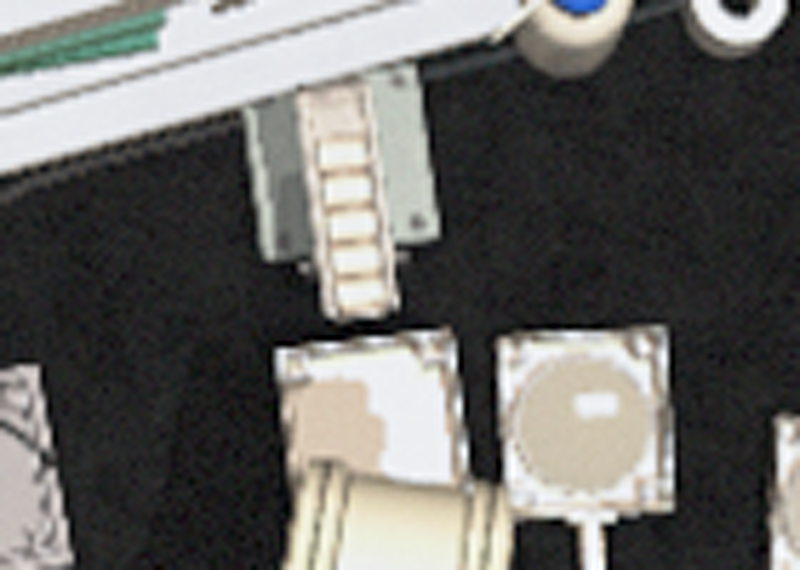

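View pics/w3.png

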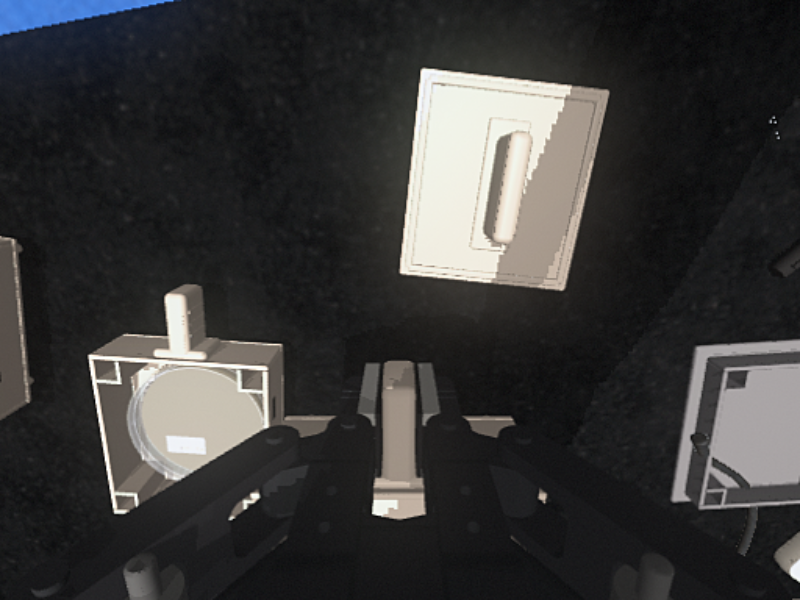

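The crop shows the tray's far rim corners at (276,347) and (455,328), and the chute lip from (326,318) to (398,312). They look about collinear and parallel. I'll compute the offset.

Run:
```python
from h import *
t=load('t3');g=lambda u,v,z:atz(t,200+u/5.714,115+v/5.714,z)[:2]
l,r=g(276,347,.143),g(455,328,.143);m=(l+r)/2;print('tray far',l,r,m,'w',np.linalg.norm(l-r),'yaw',np.degrees(np.arctan2(r[0]-l[0],l[1]-r[1])))
a,b=g(324,320,.185),g(399,311,.185);lip=(a+b)/2;print('lip',a,b,lip,'w',np.linalg.norm(a-b),np.degrees(np.arctan2(b[0]-a[0],a[1]-b[1])))
for z in(.26,.275):
  k=(g(298,92,z)+g(370,85,z))/2;e=k-lip;print('axis',np.degrees(np.arctan2(e[1],e[0])),np.linalg.norm(e))
f=[g(262,262,.012),g(440,240,.012),g(245,110,.012),g(417,70,.012)]
print('foot front yaw',np.degrees(np.arctan2(f[1][0]-f[0][0],f[0][1]-f[1][1])),'sides',[np.degrees(np.arctan2(q[1],q[0])) for q in(f[2]-f[0],f[3]-f[1])], (f[0]+f[1])/2)
y=np.radians(6.1);e=np.array([np.cos(y),np.sin(y)]);n=np.array([-e[1],e[0]])
print('tray mid rel lip along,across',(m-lip)@e*1000,(m-lip)@n*1000)
```

```text
tray far [ 0.56682445 -0.00597944] [ 0.57610534 -0.10782213] [ 0.57146489 -0.05690079] w 0.10226469565725577 yaw 5.206960683077744
lip [ 0.57783587 -0.03425657] [ 0.582196   -0.07581091] [ 0.58001593 -0.05503374] w 0.04178245669619677 5.989891389230893
axis 6.238396565512796 0.11420070480633857
axis 6.281650836069723 0.11151048250607126
foot front yaw 6.1836516861880595 sides [np.float64(5.645134214977613), np.float64(6.726610091372914)] [ 0.63661862 -0.04824362]
tray mid rel lip along,across -8.70102423761888 -0.9478056495552089
```

```bash
python3 -m inch '[[8,0.9,1,0.5,1],[10,1.1,1,0,1],[8,0.9,0,0,1],[5,0.5,0,0,1],[4,0.4,0,0,1],[4,0.4,0,0,1],[4,0.4,0,0,1],[4,0.4,0,0,1],[3.5,0.4,0,0,1],[2,0.2,0,0,1],[0,0,0,0,1],[0,0,0,0,1],[0,0,0,0,1],[0,0,0,0,1],[0,0,0,0,1],[0,0,0,0,1],[0,0,0,0,1],[0,0,0,0,1],[0,0,0,0,1],[0,0,0,0,1]]' 80
python3 - <<'E'
from h import *
d=snap('top','t4');a=cv2.resize(d['image'][125:195,235:305,::-1],(400,400),interpolation=cv2.INTER_CUBIC)
d=snap('side','s4');b=cv2.resize(d['image'][140:250,180:290,::-1],(400,400),interpolation=cv2.INTER_CUBIC)
cv2.imwrite('pics/ts4.png',np.hstack([a,b]))
E
```

```text
time_s: 10.85
tool_pos: [0.4879, -0.0627, 0.1176]
eef_rot: [[-0.993, -0.115, -0.0], [-0.115, 0.993, 0.0], [0.0, 0.0, -1.0]]
contact_force: [-3.5, -0.0, -1.7]
grip_width: 0.0104
gripper_force: 78.5
```

View pics/ts4.png

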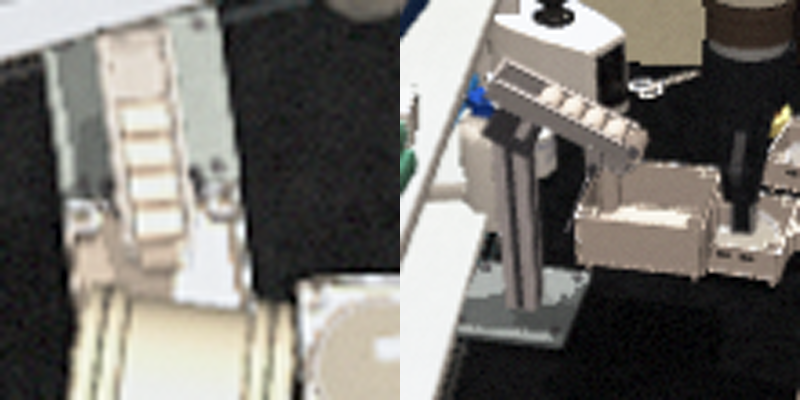

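The top view (left half) shows four canisters still in the chute, shifted half a pitch down, so one seems to have dropped. The side view (right half) shows the tray under the lip with the paddle pushed. I'll push a little further.

```bash
python3 -m inch '[[1.5,0.15,0,0,1],[1.5,0.15,0,0,1],[1.5,0.15,0,0,1],[0,0,0,0,1],[0,0,0,0,1],[0,0,0,0,1],[0,0,0,0,1],[0,0,0,0,1],[0,0,0,0,1],[0,0,0,0,1],[0,0,0,0,1],[0,0,0,0,1],[0,0,0,0,1],[0,0,0,0,1],[0,0,0,0,1],[0,0,0,0,1],[0,0,0,0,1],[0,0,0,0,1]]' 80
python3 - <<'E'
from h import *
d=snap('top','t5');a=cv2.resize(d['image'][125:195,235:305,::-1],(400,400),interpolation=cv2.INTER_CUBIC)
d=snap('side','s5');b=cv2.resize(d['image'][140:250,180:290,::-1],(400,400),interpolation=cv2.INTER_CUBIC)
cv2.imwrite('pics/ts5.png',np.hstack([a,b]))
E
```

```text
time_s: 12.45
tool_pos: [0.4924, -0.0623, 0.1176]
eef_rot: [[-0.993, -0.115, -0.0], [-0.115, 0.993, -0.0], [0.0, 0.0, -1.0]]
contact_force: [-0.8, -0.6, -5.5]
grip_width: 0.0106
gripper_force: 78.6
```

View pics/ts5.png

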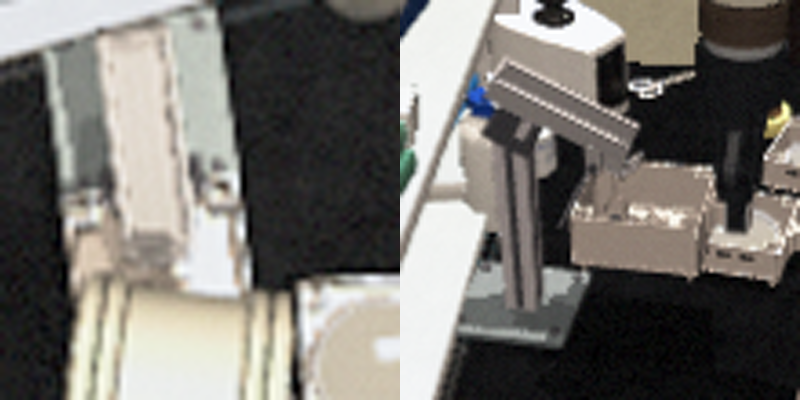

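The chute is now empty and the canisters lie in the tray. I back out and go over to the base.

```bash
python3 -m inch '[[-4,-0.4,0,0,1],[-8,-0.8,0,0,1],[-12,-1.2,0,0,1],[-16,-1.6,0,0,1],[-16,-1.6,0,0,1],[-12,-1,0,0,1],[-4,6,0,0,1],[0,14,0,0,1],[0,20,0,0.5,1],[0,26,0,0.5,1],[0,28,0,0.5,1],[0,30,0,0.5,1],[0,30,0,0.5,1],[0,30,0,0.5,1],[0,28,-10,0,1],[0,22,-12,0,1],[0,14,-12,0,1],[0,7,-6,0,1],[0,3,0,0,1],[0,0,0,0,1]]' 80
python3 - <<'E'
from h import *
d=snap('top','t6');a=cv2.resize(d['image'][170:230,160:240,::-1],(800,600),interpolation=cv2.INTER_CUBIC)
cv2.imwrite('pics/t6c.png',a)
E
```

```text
time_s: 14.22
tool_pos: [0.4207, 0.1898, 0.078]
eef_rot: [[-0.986, -0.168, 0.001], [-0.168, 0.986, 0.001], [-0.001, 0.0, -1.0]]
contact_force: [-0.1, 0.7, -1.6]
grip_width: 0.0105
gripper_force: 79.1
```

View pics/t6c.png

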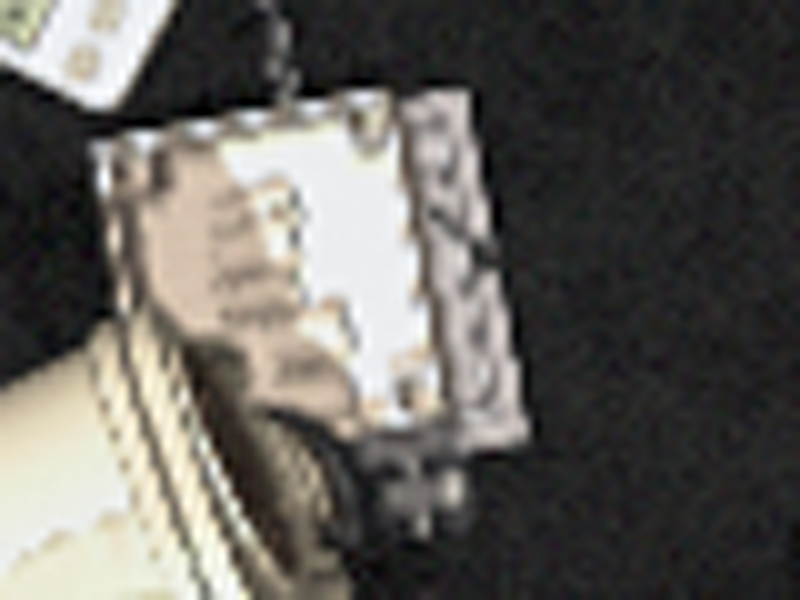

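The tray's rim corners are at (95,145), (397,92) and (448,425) in the 10x crop. The base flange's right edge runs from (470,90) to (530,440).

Run:
```python
from h import *
t=load('t6');g=lambda u,v,z:atz(t,160+u/10-.5+.05,170+v/10-.5+.05,z)[:2]
z=.105
A,B,C=g(95,143,z),g(397,90,z),g(448,428,z);print(A,B,C,np.linalg.norm(A-B),np.linalg.norm(B-C));cen=(A+C)/2
y1=np.degrees(np.arctan2(B[0]-A[0],A[1]-B[1]));e=B-C;y2=np.degrees(np.arctan2(e[1],e[0]));print('tray',cen,y1,y2)
F,G=g(470,88,.006),g(530,440,.006);e=F-G;L=np.linalg.norm(e);e/=L;n=np.array([-e[1],e[0]]);print('flange',F,G,L,np.degrees(np.arctan2(e[1],e[0])),'base centre',(F+G)/2+.058*n)
s=bot.sense()['tool_pos'];print('off',cen-s[:2])
# lid seen in top0
d=load('top0');f=lambda u,v,z:atz(d,u*.64,v*.64,z)[:2]
```

```text
[0.5470354  0.26061396] [0.56317373 0.15913454] [0.45034556 0.14305437] 0.1027546519490622 0.1139682715508433
tray [0.49869048 0.20183416] 9.036111118246936 8.111119883987858
flange [0.57145248 0.14687056] [0.44675654 0.1267723 ] 0.1263052582376274 9.156082672438263 base centre [0.49987529 0.19408242]
off [0.07770381 0.01263027]
```

```bash
python3 -m inch '[[0.5,-3,0,0,1],[0.5,-2.5,-6,0,1],[0,0,-10,0,1],[0,0,-8,0,1],[0,0,-4,0,1],[0,0,-2,0,1],[0,0,-2,0,1],[0,0,-2,0,1],[0,0,-2,0,1],[0,0,-1.5,0,1],[0,0,0,0,1],[0,0,0,0,1]]' 80
```

```text
time_s: 15.27
tool_pos: [0.421, 0.1835, 0.0409]
eef_rot: [[-0.986, -0.167, -0.0], [-0.167, 0.986, -0.0], [0.0, -0.0, -1.0]]
contact_force: [-5.2, -0.9, 6.3]
grip_width: 0.0106
gripper_force: 80.3
```

```bash
python3 -m inch '[[0.6,0.1,-1,0,1],[0,0,-1,0,1],[0,0,0,0,0.8],[0,0,0,0,0.4],[0,0,0,0,0.3],[0,0,0,0,0.3],[0,0,20,0,0.3],[-2,0,30,0,0.3],[-5,0,40,0,0],[-5,0,40,0,0],[-5,0,40,0,0],[-3,0,30,0,0],[0,0,15,0,0],[0,0,0,0,0],[0,0,0,0,0]]' 80;  python3 - <<'E'
from h import *
d=snap('wrist','w7')
E
```

```text
time_s: 16.52
tool_pos: [0.4026, 0.184, 0.2535]
eef_rot: [[-0.986, -0.167, 0.002], [-0.167, 0.986, 0.001], [-0.002, 0.0, -1.0]]
contact_force: [-0.6, -0.4, 0.1]
grip_width: 0.0855
gripper_force: 0.0
```

View pics/w7.png

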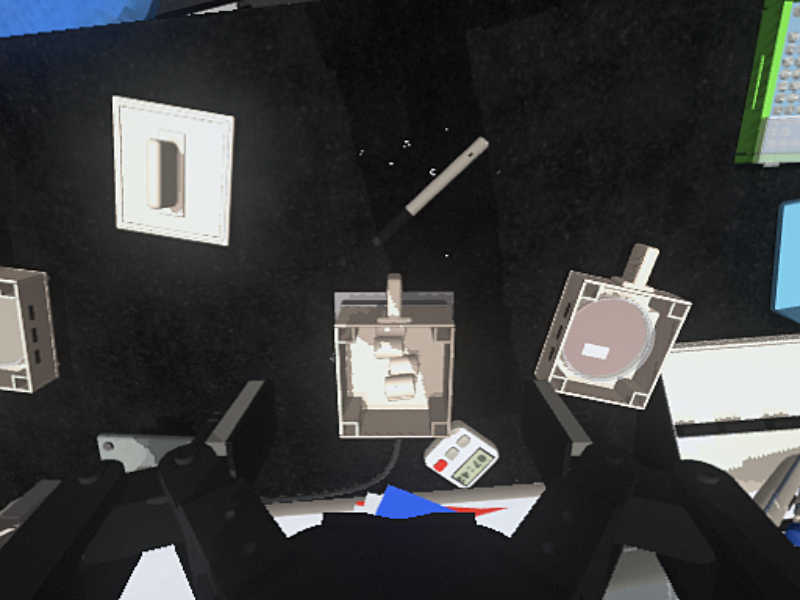

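The deep tray is on the base, with rim corners (335,325), (454,325), (451,436) and (340,438), and canisters at about (388,330)-(400,386). Dish tray 3 is at (571,271), (691,302), (643,408).

Run:
```python
from h import *
d=load('w7')
pose(d,[(454,325),(335,325),(340,438),(451,437)],.068)
X=cloud(d)
# rim depth check
for u,v in((336,380),(453,380),(395,437),(345,325),(445,325)):
    z=X[int(v*.64)-2:int(v*.64)+3,int(u*.64)-2:int(u*.64)+3,2];print(np.nanmax(z).round(4),end=' ')
print('d3 tab',[np.round(atz(d,u*.64,v*.64,.042),4) for u,v in((636,244),(658,249))])
a=atz(d,571*.64,271*.64,.044);b=atz(d,691*.64,302*.64,.044);c=atz(d,643*.64,408*.64,.044);print(a,b,c,(a+c)/2,np.linalg.norm(b-a),np.linalg.norm(c-b))
a=cv2.resize(d['image'][195:285,200:310,::-1],(733,600),interpolation=cv2.INTER_CUBIC);cv2.imwrite('pics/w7c.png',a)
```

```text
centre [0.5009 0.1974] yaw 9.92 resid mm [[1.0, -0.5], [0.3, 0.8], [-0.3, -0.4], [-1.0, 0.2]] grip [0.427  0.1845]
0.0701 0.0701 0.0692 0.07 0.0694 d3 tab [array([0.3511, 0.3783, 0.042 ]), array([0.352 , 0.3982, 0.042 ])]
[0.38245258 0.32995177 0.044     ] [0.39162793 0.44189139 0.044     ] [0.49967832 0.43614406 0.044     ] [0.44106545 0.38304791 0.044     ] 0.11231502293955929 0.10820313110402255
```

View pics/w7c.png

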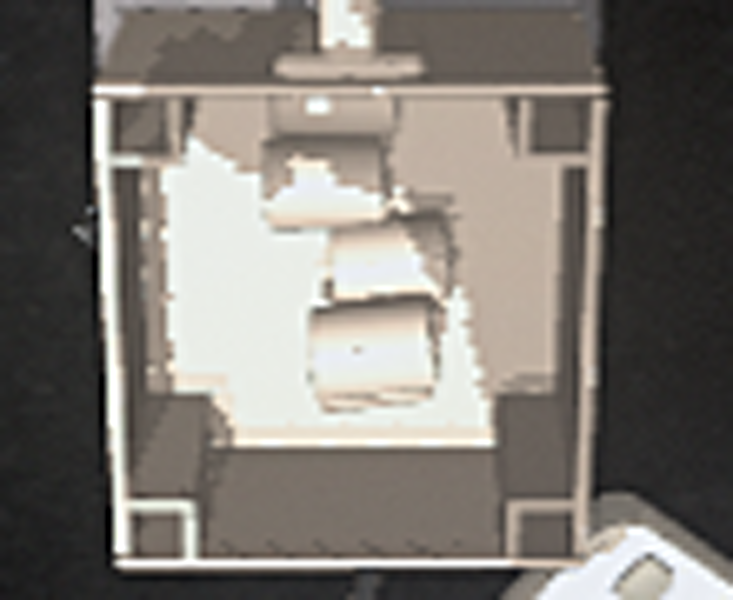

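The crop shows four canisters clearly; a fifth may be hidden behind the near wall. Dish tray 3 seems to have been knocked to about y = 0.38. I move there, look again, and check the deep tray from the top camera.

```bash
python3 -m inch '[[-4,20,0,-1,0],[-6,30,0,-1.5,0],[-6,35,0,-1.5,0],[-6,35,0,-1.5,0],[-6,35,0,-1.5,0],[-5,25,0,-1.5,0],[-3,10,0,-1,0],[0,0,0,0,0],[0,0,0,0,0],[0,0,0,0,0]]' 80;  python3 - <<'E'
from h import *
d=snap('wrist','w8');a=cv2.resize(d['image'][:,:,::-1],(533,400))
d=snap('top','t8');b=cv2.resize(d['image'][178:228,170:203,::-1],(264,400),interpolation=cv2.INTER_CUBIC)
cv2.imwrite('pics/wt8.png',np.hstack([a,b]))
E
```

```text
time_s: 17.4
tool_pos: [0.3657, 0.3725, 0.2517]
eef_rot: [[-1.0, -0.001, -0.002], [-0.001, 1.0, -0.003], [0.002, -0.003, -1.0]]
contact_force: [0.6, -0.3, 0.0]
grip_width: 0.0853
gripper_force: 0.0
```

View pics/wt8.png

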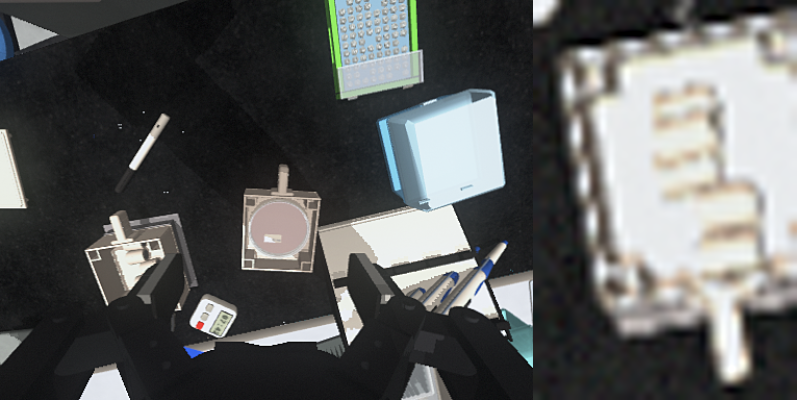

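The right half shows all five canisters in the deep tray (three plus two). Dish tray 3 is clear at (245-320,190-270) in the left part.

```bash
cat >> h.py <<'E'
def fit2(d,a,b,z0,z1,yaw0=0,hx=.11,hy=.08):
    """template fit of the rim outline (outer edge 110x100 + tab) on cloud band by ICP-like search"""
    from scipy.optimize import minimize
    X=cloud(d).reshape(-1,3);m=(abs(X[:,0]-a)<hx)&(abs(X[:,1]-b)<hy)&(X[:,2]>z0)&(X[:,2]<z1);P=X[m][:,:2]
    def cost(p):
        c,s=np.cos(p[2]),np.sin(p[2]);q=(P-p[:2])@np.array([[c,-s],[s,c]])
        q=q*1000
        ring=np.abs(np.maximum(abs(q[:,0])-53.5,abs(q[:,1])-48.5))-1.5
        tab=np.maximum(abs(q[:,0]+74)-19,abs(q[:,1])-6)
        e=np.maximum(np.minimum(ring,tab),0);return np.minimum(e,6).mean()
    best=min((minimize(cost,[a+i,b+j,np.radians(yaw0+k)],method='Nelder-Mead',options=dict(initial_simplex=[[a+i,b+j,np.radians(yaw0+k)],[a+i+.008,b+j,np.radians(yaw0+k)],[a+i,b+j+.008,np.radians(yaw0+k)],[a+i,b+j,np.radians(yaw0+k+4)]])) for i in(-.01,0,.01) for j in(-.01,0,.01) for k in(-6,0,6)),key=lambda r:r.fun)
    p=best.x;print('centre',np.round(p[:2],4),'yaw',np.degrees(p[2]).round(2),'cost',round(best.fun,2),'n',len(P),'grip',np.round(p[:2]-.075*np.array([np.cos(p[2]),np.sin(p[2])]),4));return p
E
python3 - <<'E'
from h import *
d=load('w8')
fit2(d,.445,.38,.038,.049)
pose(d,[(321,195),(245,194),(242,269),(313,270)],.044,.9606)
print(atz(d,283*.9606,166*.9606,.042))
fit2(load('w7'),.50,.1975,.06,.075,9.6,.085,.08)
d=load('w2');fit2(d,.676,-.31,.05,.063);fit2(d,.526,-.187,.036,.05);fit2(d,.471,-.35,.036,.05)
E
```

```text
centre [0.4432 0.3896] yaw -2.88 cost 0.95 n 1350 grip [0.3683 0.3934]
centre [0.4425 0.3915] yaw -1.88 resid mm [[-1.1, 0.2], [1.1, 1.7], [1.0, -1.1], [-1.0, -0.8]] grip [0.3675 0.394 ]
[0.35076672 0.39364537 0.042     ]
centre [0.4992 0.1958] yaw 9.77 cost 0.83 n 1516 grip [0.4253 0.1831]
centre [ 0.6762 -0.3117] yaw -1.43 cost 1.4 n 1503 grip [ 0.6012 -0.3098]
centre [ 0.5259 -0.1888] yaw 2.05 cost 0.83 n 1468 grip [ 0.451  -0.1915]
centre [ 0.4705 -0.3521] yaw -4.19 cost 0.68 n 1546 grip [ 0.3957 -0.3467]
```

```bash
python3 -m inch '[[1,10,-10,-1.5,0.3],[1.5,11,-30,-1,0.4],[0,0,-38,0,0.4],[0,0,-38,0,0.4],[0,0,-38,0,0.4],[0,0,-35,0,0.4],[0,0,-28,0,0.4],[0,0,-16,0,0.4],[0,0,-4,0,0.4],[0,0,0,0,0.4],[0,0,0,0,0.4],[0,0,0,0,0.8],[0,0,0,0,1],[0,0,0,0,1],[0,0,0,0,1],[0,0,0,0,1],[0,0,0,0,1]]' 80
```

```text
time_s: 18.92
tool_pos: [0.3693, 0.3953, 0.0176]
eef_rot: [[-0.999, 0.042, 0.002], [0.042, 0.999, 0.001], [-0.002, 0.002, -1.0]]
contact_force: [0.4, -1.6, 5.9]
grip_width: 0.0106
gripper_force: 79.5
```

```bash
python3 -m inch '[[0,0,4,0,1],[0,0,10,0,1],[0,0,20,0,1],[0,0,25,0,1],[0,0,25,0,1],[2,-7,18,1,1],[5,-16,8,1.5,1],[7,-24,2,1.5,1],[8,-30,0,2,1],[9,-33,0,2,1],[9,-34,0,2,1],[8,-31,0,2,1],[5.5,-22,0,0,1],[3,-10,0,0,1],[1,-3.7,0,0,1],[0,0,0,0,1],[0,0,0,0,1],[0,0,0,0,1]]' 80
python3 - <<'E'
from h import *
d=snap('wrist','w9');s=bot.sense()['tool_pos'];z=s[2]-.0076+.034
fit2(d,s[0]+.0727,s[1]+.0124,z-.006,z+.006,9.6,.11,.085)
snap('side','s9')
E
```

```text
time_s: 20.42
tool_pos: [0.4258, 0.1851, 0.1282]
eef_rot: [[-0.986, -0.168, -0.0], [-0.168, 0.986, 0.001], [-0.0, 0.001, -1.0]]
contact_force: [-0.1, 0.6, -1.4]
grip_width: 0.0105
gripper_force: 78.4
centre [0.4992 0.1982] yaw 10.3 cost 1.14 n 2398 grip [0.4254 0.1848]
```

```bash
python3 -m inch '[[0.7,-0.6,-6,0,1],[0,0,-12,0,1],[0,0,-12,0,1],[0,0,-8,0,1],[0,0,-4,0,1],[0,0,-3,0,1],[0,0,-2,0,1],[0,0,-2,0,1],[0,0,-2,0,1],[0,0,-1.5,0,1],[0,0,0,0,1],[0,0,0,0,1]]' 80
```

```text
time_s: 21.52
tool_pos: [0.427, 0.1835, 0.0759]
eef_rot: [[-0.986, -0.167, 0.001], [-0.167, 0.986, 0.0], [-0.001, 0.0, -1.0]]
contact_force: [0.5, 0.7, -1.8]
grip_width: 0.0105
gripper_force: 78.7
```

```bash
python3 -m inch '[[0,0,-1,0,1],[0,0,-1,0,1],[0,0,0,0,1],[0,0,0,0,1]]' 80
```

```text
time_s: 21.85
tool_pos: [0.4271, 0.1835, 0.0756]
eef_rot: [[-0.986, -0.167, 0.002], [-0.167, 0.986, 0.001], [-0.002, 0.0, -1.0]]
contact_force: [-4.2, -1.9, 13.2]
grip_width: 0.0104
gripper_force: 80.8
```

```bash
python3 -m inch '[[0,0,0,0,0.7],[0,0,0,0,0.4],[0,0,0,0,0.3],[0,0,0,0,0.3],[0,0,20,0,0.3],[-2,0,35,0,0.2],[-5,0,40,0,0],[-5,0,40,0,0],[-5,0,35,0,0],[-2,0,12,0,0],[0,0,0,0,0],[0,0,0,0,0]]' 80
python3 - <<'E'
from h import *
d=snap('wrist','w10')
fit2(d,.499,.1975,.097,.108,9.6,.09,.08)
X=cloud(d).reshape(-1,3)
# rim height plane at 4 sides
y=np.radians(9.65);R=np.array([[np.cos(y),-np.sin(y)],[np.sin(y),np.cos(y)]])
q=(X[:,:2]-[.4995,.197])@R
for n,m in dict(far=(abs(q[:,0]-53.5)<2)&(abs(q[:,1])<.04) if 0 else (abs(q[:,0]-.0535)<.002)&(abs(q[:,1])<.04),near=(abs(q[:,0]+.0535)<.002)&(abs(abs(q[:,1])-.03)<.015),left=(abs(q[:,1]-.0485)<.002)&(abs(q[:,0])<.04),right=(abs(q[:,1]+.0485)<.002)&(abs(q[:,0])<.04)).items():
    z=X[m,2];z=z[(z>.08)&(z<.13)];print(n,len(z),np.percentile(z,80).round(4) if len(z) else 0)
E
python3 -m inch '[[4,-20,0,-1,0],[5,-36,0,-1,0],[5,-40,0,-1,0],[5,-40,0,-1,0],[5,-40,0,-1,0],[5,-40,0,-1,0],[2,-40,0,-1,0],[0,-40,0,-0.6,0],[0,-36,0,0,0],[0,-28,0,0,0],[0,-12,0,0,0],[0,0,0,0,0],[0,0,0,0,0],[0,0,0,0,0]]' 80
python3 - <<'E'
from h import *
d=snap('wrist','w11')
fit2(d,.526,-.188,.038,.05,2);fit2(d,.471,-.351,.038,.05,-4)
E
```

```text
time_s: 22.85
tool_pos: [0.408, 0.1836, 0.2558]
eef_rot: [[-0.986, -0.167, 0.001], [-0.167, 0.986, 0.001], [-0.001, 0.0, -1.0]]
contact_force: [-0.3, -0.8, -1.1]
grip_width: 0.0856
gripper_force: 0.0
centre [0.5    0.1946] yaw 9.31 cost 0.74 n 1626 grip [0.426  0.1825]
far 663 0.101
near 401 0.1019
left 44 0.1026
right 237 0.1019
time_s: 24.07
tool_pos: [0.4382, -0.1875, 0.2545]
eef_rot: [[-0.999, -0.036, -0.002], [-0.036, 0.999, 0.002], [0.002, 0.002, -1.0]]
contact_force: [-1.0, 0.3, 1.2]
grip_width: 0.0857
gripper_force: 0.0
centre [ 0.5259 -0.1886] yaw 2.0 cost 0.76 n 1291 grip [ 0.451  -0.1912]
centre [ 0.4705 -0.3512] yaw -4.42 cost 0.79 n 1601 grip [ 0.3957 -0.3454]
```

```bash
python3 -m inch '[[6,-2,-10,0,0.3],[6.8,-1.7,-30,0,0.4],[0,0,-38,0,0.4],[0,0,-38,0,0.4],[0,0,-38,0,0.4],[0,0,-37,0,0.4],[0,0,-28,0,0.4],[0,0,-16,0,0.4],[0,0,-4.5,0,0.4],[0,0,0,0,0.4],[0,0,0,0,0.4],[0,0,0,0,0.8],[0,0,0,0,1],[0,0,0,0,1],[0,0,0,0,1],[0,0,0,0,1],[0,0,0,0,1]]' 80
```

```text
time_s: 25.53
tool_pos: [0.4526, -0.1926, 0.0175]
eef_rot: [[-0.999, -0.034, 0.003], [-0.034, 0.999, -0.0], [-0.003, -0.0, -1.0]]
contact_force: [-0.7, 1.6, 6.1]
grip_width: 0.0101
gripper_force: 79.6
```

```bash
python3 -m inch '[[0,0,4,0,1],[-3,0,10,0,1],[-8,0,22,0,1],[-12,0,30,0,1],[-12,3,32,0,1],[-8,10,26,0,1],[-3,18,14,0,1],[0,26,4,0.5,1],[0,33,0.5,0.5,1],[0,38,0,1,1],[0,40,0,1,1],[0,40,0,1,1],[0,40,0,1,1],[3,38,0,1,1],[5,34,0,1,1],[6,28,0,0.7,1],[5,18,0,0,1],[1.7,8,0,0,1],[0,2.8,0,0,1],[0,0,0,0,1]]' 80; python3 -m inch '[[0,0,0,0,1],[0,0,0,0,1]]'
```

```text
time_s: 27.2
tool_pos: [0.4257, 0.1841, 0.1586]
eef_rot: [[-0.986, -0.169, -0.001], [-0.169, 0.986, -0.001], [0.001, -0.001, -1.0]]
contact_force: [-0.1, -0.5, -2.1]
grip_width: 0.0102
gripper_force: 78.5
time_s: 27.37
tool_pos: [0.4258, 0.1831, 0.1586]
eef_rot: [[-0.986, -0.166, -0.001], [-0.166, 0.986, -0.001], [0.001, -0.001, -1.0]]
contact_force: [-0.7, -0.5, -1.3]
grip_width: 0.0104
gripper_force: 78.5
```

```bash
python3 -m inch '[[1.3,0.9,-6,0,1],[0,0,-12,0,1],[0,0,-10,0,1],[0,0,-6,0,1],[0,0,-4,0,1],[0,0,-3,0,1],[0,0,-2,0,1],[0,0,-2,0,1],[0,0,-2,0,1],[0,0,-2,0,1],[0,0,-1,0,1],[0,0,-1,0,1],[0,0,0,0,1],[0,0,0,0,1]]' 80
```

```text
time_s: 28.53
tool_pos: [0.4282, 0.1851, 0.1095]
eef_rot: [[-0.986, -0.168, 0.003], [-0.168, 0.986, -0.0], [-0.002, -0.001, -1.0]]
contact_force: [-2.8, -3.6, 11.8]
grip_width: 0.0102
gripper_force: 80.5
```

```bash
python3 -m inch '[[0,0,0,0,0.7],[0,0,0,0,0.4],[0,0,0,0,0.3],[0,0,0,0,0.3],[0,0,20,0,0.3],[-2,0,35,0,0.2],[-5,0,35,0,0],[-5,-5,30,0,0],[-5,-15,20,-1,0],[-5,-25,6,-1,0],[-5,-35,0,-1,0],[-5,-40,0,-1,0],[-5,-40,0,-1,0],[-5,-40,0,-1,0],[0,-40,0,-1,0],[0,-40,0,-1,0],[0,-40,0,-1,0],[0,-40,0,-1,0],[0,-40,0,-1,0],[0,-40,0,-1,0]]' 80; python3 -m inch '[[0,-40,0,-1,0],[0,-38,0,-1,0],[0,-30,-10,0,0],[0,-18,-15,0,0],[0,-4,0,0,0],[0,0,0,0,0],[0,0,0,0,0],[0,0,0,0,0]]' 80
python3 - <<'E'
from h import *
d=snap('wrist','w12')
fit2(d,.471,-.351,.038,.05,-4)
d=snap('top','t12');cv2.imwrite('pics/t12c.png',cv2.resize(d['image'][130:230,130:390,::-1],(780,300)))
E
```

```text
time_s: 30.2
tool_pos: [0.3851, -0.2565, 0.2535]
eef_rot: [[-0.999, 0.041, 0.0], [0.041, 0.999, 0.0], [-0.0, 0.0, -1.0]]
contact_force: [1.0, -0.2, -0.2]
grip_width: 0.0851
gripper_force: 0.0
time_s: 30.87
tool_pos: [0.3859, -0.3836, 0.2294]
eef_rot: [[-0.997, 0.074, 0.001], [0.074, 0.997, -0.0], [-0.001, -0.0, -1.0]]
contact_force: [-0.3, -0.0, 0.0]
grip_width: 0.0854
gripper_force: 0.0
centre [ 0.4701 -0.3524] yaw -4.37 cost 0.71 n 1504 grip [ 0.3954 -0.3467]
```

View pics/t12c.png

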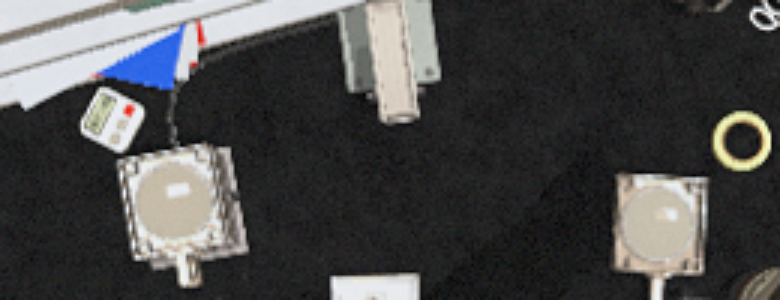

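The stack stands squarely at (180,205) in the crop, and the last dish tray is at (660,225), unmoved.

```bash
python3 -m inch '[[3,15,-5,0,0.3],[4,16,-20,0,0.4],[2.5,6,-35,0,0.4],[0,0,-38,0,0.4],[0,0,-38,0,0.4],[0,0,-34,0,0.4],[0,0,-26,0,0.4],[0,0,-14,0,0.4],[0,0,-4.5,0,0.4],[0,0,0,0,0.4],[0,0,0,0,0.4],[0,0,0,0,0.8],[0,0,0,0,1],[0,0,0,0,1],[0,0,0,0,1],[0,0,0,0,1],[0,0,0,0,1]]' 80
```

```text
time_s: 32.38
tool_pos: [0.3959, -0.3481, 0.0155]
eef_rot: [[-0.997, 0.075, 0.002], [0.075, 0.997, -0.001], [-0.002, -0.001, -1.0]]
contact_force: [-1.6, 2.2, 6.8]
grip_width: 0.0108
gripper_force: 79.6
```

```bash
python3 -m inch '[[0,0,4,0,1],[0,0,10,0,1],[0,0,22,0,1],[0,0,30,0,1],[0,3,34,0,1],[0,10,34,0,1],[0,18,26,0,1],[0,26,12,1,1],[0,33,2.5,1,1],[0,38,0,1,1],[0,40,0,1,1],[0,40,0,1,1],[0,40,0,1,1],[0,40,0,1,1],[0,40,0,1,1],[0,40,0,1,1],[3,38,0,1,1],[5,33,0,1,1],[6,25,0,1,1],[7,15,0,1,1]]' 80; python3 -m inch '[[6,9,0,1,1],[3,3,0,0.9,1],[0.6,1.3,0,0,1],[0,0,0,0,1],[0,0,0,0,1],[0,0,0,0,1]]'
```

```text
time_s: 34.05
tool_pos: [0.4155, 0.134, 0.1892]
eef_rot: [[-0.988, -0.155, 0.0], [-0.155, 0.988, 0.001], [-0.0, 0.001, -1.0]]
contact_force: [0.1, -0.6, -1.1]
grip_width: 0.0106
gripper_force: 78.5
time_s: 34.55
tool_pos: [0.4253, 0.1436, 0.1886]
eef_rot: [[-0.983, -0.182, -0.001], [-0.182, 0.983, -0.0], [0.001, -0.0, -1.0]]
contact_force: [0.3, -0.2, -1.1]
grip_width: 0.0105
gripper_force: 78.5
```

```bash
python3 -m inch '[[0.5,8,0,-0.4,1],[0.7,14,0,-0.45,1],[0,12,0,0,1],[0,5,0,0,1],[0,1.6,0,0,1],[0,0,0,0,1],[0,0,0,0,1],[0,0,0,0,1]]'
```

```text
time_s: 35.22
tool_pos: [0.4267, 0.185, 0.1886]
eef_rot: [[-0.986, -0.169, -0.0], [-0.169, 0.986, -0.0], [0.0, -0.0, -1.0]]
contact_force: [-0.5, -0.5, -1.1]
grip_width: 0.0108
gripper_force: 78.5
```

```bash
python3 -m inch '[[0,-0.6,-6,0,1],[0,0,-12,0,1],[0,0,-10,0,1],[0,0,-5,0,1],[0,0,-3,0,1],[0,0,-2,0,1],[0,0,-2,0,1],[0,0,-2,0,1],[0,0,-2,0,1],[0,0,-2,0,1],[0,0,-1.5,0,1],[0,0,-1,0,1],[0,0,0,0,1],[0,0,0,0,1]]' 80
```

```text
time_s: 36.38
tool_pos: [0.4269, 0.1848, 0.1416]
eef_rot: [[-0.986, -0.169, 0.001], [-0.169, 0.986, 0.0], [-0.001, 0.0, -1.0]]
contact_force: [-3.7, -1.0, 7.4]
grip_width: 0.011
gripper_force: 80.0
```

```bash
python3 -m inch '[[0,0,0,0,0.7],[0,0,0,0,0.4],[0,0,0,0,0.3],[0,0,0,0,0.3],[0,0,20,0,0.3],[-3,0,35,0,0.2],[-8,0,40,0,0],[-8,0,30,0,0],[-4,0,15,0,0],[0,0,0,0,0],[0,0,0,0,0]]' 80
python3 - <<'E'
from h import *
d=snap('wrist','w13')
p=fit2(d,.4997,.197,.162,.177,9.6,.09,.08)
X=cloud(d).reshape(-1,3)
y=p[2];R=np.array([[np.cos(y),-np.sin(y)],[np.sin(y),np.cos(y)]])
q=(X[:,:2]-p[:2])@R
for n,m in dict(far=(abs(q[:,0]-.0535)<.002)&(abs(q[:,1])<.04),near=(abs(q[:,0]+.0535)<.002)&(abs(abs(q[:,1])-.03)<.015),left=(abs(q[:,1]-.0485)<.002)&(abs(q[:,0])<.04),right=(abs(q[:,1]+.0485)<.002)&(abs(q[:,0])<.04)).items():
    z=X[m,2];z=z[(z>.15)&(z<.19)];print(n,len(z),np.percentile(z,80).round(4) if len(z) else 0)
m=(abs(X[:,0]-.361)<.08)&(abs(X[:,1]+.022)<.08)&(X[:,2]>.009)&(X[:,2]<.02);P=X[m];print(len(P),cv2.minAreaRect((P[:,:2]*1000).astype(np.float32)) if len(P) else 0)
E
```

```text
time_s: 37.3
tool_pos: [0.4043, 0.1849, 0.2807]
eef_rot: [[-0.986, -0.169, 0.002], [-0.169, 0.986, 0.001], [-0.002, 0.001, -1.0]]
contact_force: [0.0, 0.7, 0.3]
grip_width: 0.0852
gripper_force: 0.0
centre [0.5001 0.1969] yaw 9.95 cost 0.85 n 2611 grip [0.4262 0.184 ]
far 872 0.1692
near 568 0.1699
left 332 0.1706
right 371 0.1706
4801 ((361.1689758300781, -21.539325714111328), (101.4576187133789, 110.69356536865234), 89.9267807006836)
```

```bash
python3 -m inch '[[-5,-20,0,-1.2,0],[-6,-30,0,-1.2,0],[-6,-35,0,-1.2,0],[-6,-35,-5,-1.3,0],[-6,-35,-20,-1.2,0.3],[-6,-30,-30,-1.2,0.4],[-5,-15,-35,-1.2,0.4],[-2.5,-6.4,-38,-1.2,0.4],[0,0,-38,0,0.4],[0,0,-35,0,0.4],[0,0,-25,0,0.4],[0,0,-15,0,0.4],[0,0,-8,0,0.4],[0,0,-5,0,0.4],[0,0,0,0,0.4],[0,0,0,0,0.8],[0,0,0,0,1],[0,0,0,0,1],[0,0,0,0,1],[0,0,0,0,1]]' 60
```

```text
time_s: 39.02
tool_pos: [0.3625, -0.0209, 0.028]
eef_rot: [[-1.0, -0.001, 0.003], [-0.001, 1.0, 0.0], [-0.003, 0.0, -1.0]]
contact_force: [-0.6, 0.2, 5.8]
grip_width: 0.0108
gripper_force: 60.5
```

```bash
python3 -m inch '[[0,0,6,0,1],[0,0,16,0,1],[0,0,28,0,1],[0,0,36,0,1],[0,0,38,0,1],[0,0,36,0,1],[5,8,28,0,1],[11,17,17,1,1],[17,26,7,1.5,1],[20,32,0,1.5,1],[21,33,0,1.5,1],[20,32,0,1.5,1],[18,28,0,1.5,1],[14,22,0,1.15,1],[9,14,0,0,1],[3.4,5,0,0,1],[0,1,0,0,1],[0,0,0,0,1],[0,0,0,0,1],[0,0,0,0,1]]' 60
python3 - <<'E'
from h import *
d=snap('wrist','w14');cv2.imwrite('pics/w14s.png',cv2.resize(d['image'][:,:,::-1],(512,384)))
X=cloud(d).reshape(-1,3);s=bot.sense()['tool_pos'];zt=s[2]-.018+.005
m=(abs(X[:,0]-.5)<.08)&(abs(X[:,1]-.197)<.08)&(abs(X[:,2]-zt)<.006);P=X[m];print(len(P),cv2.minAreaRect((P[:,:2]*1000).astype(np.float32)) if len(P) else 0)
E
```

```text
time_s: 40.68
tool_pos: [0.4993, 0.196, 0.2393]
eef_rot: [[-0.986, -0.167, -0.0], [-0.167, 0.986, -0.0], [0.0, -0.0, -1.0]]
contact_force: [0.1, -0.3, -1.0]
grip_width: 0.0108
gripper_force: 59.6
16792 ((498.4410400390625, 195.3509521484375), (110.2562484741211, 100.27132415771484), 9.608839988708496)
```

View pics/w14s.png

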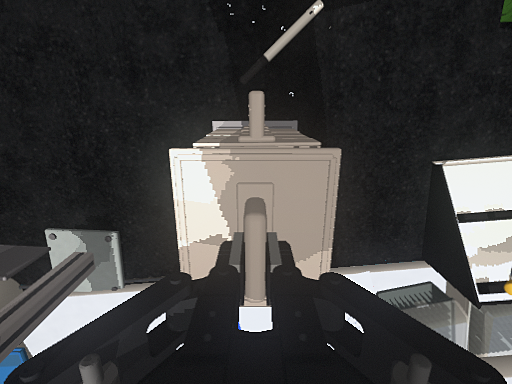

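The lid is held level and centred over the stack, with the tab visible beneath at (257,115). A small correction, then I lower it.

```bash
python3 -m inch '[[1.6,1.3,-4,0,1],[0,0,-10,0,1],[0,0,-12,0,1],[0,0,-8,0,1],[0,0,-5,0,1],[0,0,-3,0,1],[0,0,-2,0,1],[0,0,-2,0,1],[0,0,-2,0,1],[0,0,-2,0,1],[0,0,-1.5,0,1],[0,0,-1,0,1],[0,0,0,0,1],[0,0,0,0,1]]' 60
```

```text
time_s: 41.9
tool_pos: [0.5017, 0.1985, 0.188]
eef_rot: [[-0.986, -0.168, 0.002], [-0.168, 0.986, 0.001], [-0.002, 0.0, -1.0]]
contact_force: [-1.6, -0.9, 6.1]
grip_width: 0.0106
gripper_force: 60.5
```

Seated at the expected height of 0.188. I release, retreat and check.

```bash
python3 -m inch '[[0,0,0,0,0.7],[0,0,0,0,0.4],[0,0,0,0,0.3],[0,0,0,0,0.3],[0,0,15,0,0.3],[0,0,25,0,0.3],[-10,-5,30,0,0.2],[-25,-10,20,0,0],[-30,-15,0,0,0],[-30,-15,0,0,0],[-20,-10,0,0,0],[0,0,0,0,0],[0,0,0,0,0]]' 60
python3 - <<'E'
from h import *
d=snap('wrist','w15')
X=cloud(d).reshape(-1,3)
m=(abs(X[:,0]-.5)<.08)&(abs(X[:,1]-.197)<.08)&(abs(X[:,2]-.175)<.008);P=X[m];print(len(P),cv2.minAreaRect((P[:,:2]*1000).astype(np.float32)))
A=np.c_[P[:,:2]-[.5,.197],np.ones(len(P))];print(np.linalg.lstsq(A,P[:,2],rcond=None)[0])
d=snap('side','s15');a=cv2.resize(d['image'][190:350,180:310,::-1],(487,600),interpolation=cv2.INTER_CUBIC);cv2.imwrite('pics/s15c.png',a)
E
```

```text
time_s: 42.98
tool_pos: [0.3861, 0.1432, 0.277]
eef_rot: [[-0.986, -0.168, 0.002], [-0.168, 0.986, 0.001], [-0.002, 0.0, -1.0]]
contact_force: [0.4, -0.0, -0.2]
grip_width: 0.0855
gripper_force: 0.0
6901 ((486.7820129394531, 194.88418579101562), (136.66482543945312, 100.68926239013672), 9.825427055358887)
[0.02720552 0.00308891 0.17572147]
```

View pics/s15c.png

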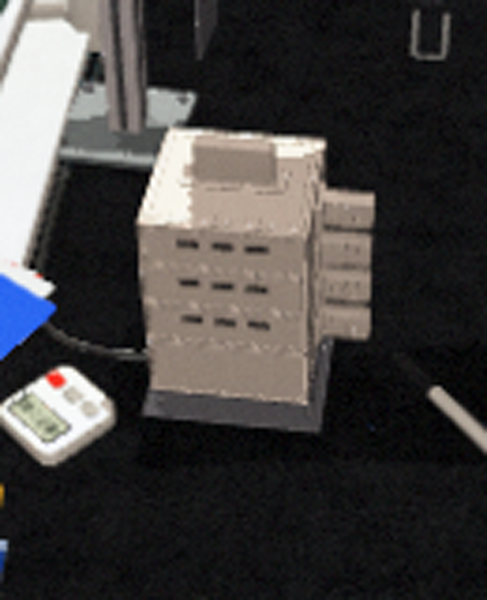

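The stack is flush with no gaps: base, deep tray, three dish trays, then the lid. The lid's plate is at z = 0.1757 against an expected 0.175, and the bystanders are untouched.

```bash
python3 -c "
from station import bot
print(bot.finish_job())"
```

```text
the job is handed in; nothing more can be done
None
```

The incubation stack is built and handed in: the deep tray with all five canisters, then the three dish trays and the lid, all seated flush on the base by the final camera check, after about 43 s of robot time.

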